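# Read the code plate behind the guard sash

### The arm

A 7-joint arm with a two-finger parallel gripper is mounted at the origin on a cart in front of the work surface, level with it; the furniture and walls round the work are solid. World frame = base frame: x ahead of the robot, y to its left, z up, the work surface at z = 0. Lengths are in mm, angles in rad, forces in N, time in s.
With the tool pointing down it reaches from about 400 to 850 mm from the base axis. Payload 4.5 kg.
Tool frame: the origin (TCP) lies on the centre line of the jaws, within the pads' length; the fingertips stand 17 mm ahead of it and the grasp point (between the pads) lies 2 mm behind it; z points along the fingers, y is the line along which they close (so a half turn about z gives the same grasp; the last joint's range is limited). The gripper opens to 88 mm and grips with 3 to 60 N. Pads are 18 mm wide; open, the fingers measure 123 mm over their backs; the gripper's body (75 mm by 187 mm) begins 45 mm behind the grasp point.
Start: joints at [-1.309, 0.689, -0.195, 1.565, 0.157, 0.902, -0.215], TCP at [141.125, 608.881, 255.743] pointing down, gripper open.
Joint ranges: [-3.01, 3.01], [-0.46, 2.08], [-1.47, 1.51], [0.13, 2.56], [-1, 4.14], [0.04, 2.09], [-2.66, 2.66]. Speed limits (rad/s): [2.57, 2.57, 3.14, 3.14, 3.14, 3.14, 3.14].

### API

Orientations are given as a 3x3 rotation matrix whose columns are the frame's x, y, z axes.
In Python, from bench import bot gives the robot as it stands.
- The arm moves only by the tool servo_tool, never from a script. Its argument "commands" is text: rows parted by semicolons, each of 7 numbers parted by spaces: the shift along the tool's x, y, z in mm, then the turn, a rotation vector about the tool's x, y, z in degrees, then the opening, from 0 (shut) to 1 (fully open). In form: dx dy dz wx wy wz fingers; .... A call has 1 to 8 rows; each row is the pose to reach, as a shift and turn from the pose commanded when the call began, along the tool's axes at that moment; what a row does not reach only later rows make up. A row lasts 1/10 s, in which the tool goes at most 50 mm and 8.59 degrees, less where a joint would pass 70% of its speed; a pose out of reach is approached as far as the arm can. A call with a gripper value outside its range is refused whole. The fingers move at their own pace and stop on an object; "grip_force" is the grip in N (left out, the last holds). Time passes only in rows, so rows that repeat a pose let the fingers close. It gives the time, the measured TCP pose, the force, the opening and the grip force at its end, in the units of the state.
- bot.get_state(): the state, without advancing time (a new reading comes with each control period).
- bot.read_camera(name): name is "scene" or "top" or "wrist"; returns (picture, depth): 420x560x3 uint8, blue, green, red; 420x560 float32, mm along the optical axis (not along the pixel's ray), 0 where there is no reading.
- bot.camera_info(name): a dict with "K" (3x3 intrinsics, pixels), "k1" (the pictures are not rectified: a ray, as slopes to the right and down, at radius r is drawn at 1 + k1 r^2 times it, then the intrinsics apply), "view" (4x4, takes a point from world to camera coordinates). Camera axes: x right, y down, z forward; pixel columns grow to the right and rows downward; lengths in mm; the calibration is good to about 2 mm. A picture is of the moment at which its call begins: read the wrist's pose just before it. camera_info takes no time and is no camera call; for the wrist camera it gives the pose at the moment of the call.
- bot.job_done(): hands the job in; it is judged then, once.
Trained networks look in the newest picture that a camera, given by its name, has taken for a name from the list of things; names that differ only in an ending like _2 or _b are one class to them, and where a whole thing is asked for, a point or a joint stands for the part that bears it (a point fixed in the world has none). Each returns a list of dicts, best first, with "confidence" (0 to 1); they miss things now and then, are a little off and sometimes report something else, mostly with a low value. They report only what shows in the picture. A call takes as long as a camera call. They do not tell look-alikes from the thing itself.
- bot.outline_of(thing, camera): "mask" (420x560 bool, what is visible of it) and "bbox" ([left, top, right, bottom] in pixels, round what is visible of it).
The state is a dict: "time": time; "q": joint angles; "qvel": joint speeds; "joint_torque": joint torques, N m; "position": TCP position; "eef_rot": TCP orientation; "ft_force": force on the tool from outside, world axes, zero at the start; "torque": the same for the moment, N m; "grip_width": finger opening in mm; "finger_force": force on a finger pad.
Only numpy, scipy, OpenCV 4.12 (cv2) and the standard library are available. Lean on these libraries where they do the work, as an engineer would, in place of code of your own. Each camera call takes 0.05 s, during which the arm holds its last target. There are 200 camera calls.

### The job

Raise the sliding sash of the small caged guard by its handle all the way up, then draw the wand reader out of its holster and hold its nose steady inside the guard for two seconds, about 3 cm from the middle of the code plate on the part and pointing squarely at it, without touching the part. The holster lets you take the reader only by its neck, and the gripper does not fit inside the guard, so set the reader down and take it again by the handle. Finish with the reader lying flat on the bench outside the guard and the sash left up.

Things in the scene. Friction and masses are not known exactly. Their poses are not given: they have to be found in the camera images.
- guard: Caged test bay fixed on the bench, 232 mm wide, 212 mm inside, grille roof 115 mm high. Origin on the bench top in the plane of the sash, midway across the opening; +x points into the bay (200 mm base plate, 4 mm thick, from x=-15 to x=185 mm), z up. Two guide posts at y=+-108 mm are 135 mm high.
- sash (a joint): Vertical slide of the steel-barred sash in the guard's front, metres: 0 fully down, 0.1 fully up. It stays where it is left (about 5 N to raise). Its lower edge is 7 mm above the bench at 0.
- sash_grip (a point): Middle of the sash's black handle: a 12 mm round bar, 80 mm long along the guard's y axis, on two posts 30 mm above the sash's top rail; 145 mm above the bench when the sash is down. Nothing stands before or behind it at that height.
- part: Aluminium block 40 x 64 x 78 mm with a round 12 mm boss on top, fixed in the guard, its face about 100 mm behind the sash and turned a little. Origin at the centre of its underside; -x faces the sash. It carries the code plate on its -x face.
- code_plate (a point): Centre of the white 34 mm square code plate with its black dot code, on the part's -x face: at x=-22, y=0, z=46 mm in the part's frame (50 mm above the bench). The plate faces along the part's -x axis.
- holster: Grey sheet-metal channel fixed on the bench, open only at its mouth: 154 mm long, 76 mm wide over its flanges, 38 mm high. Origin on the bench on its centre line, 22 mm inside its mouth; +x points out of the mouth. The reader's handle lies inside, on the bench.
- reader: Straight wand reader, 240 mm long, 220 g, flat underneath. Origin on its underside at mid-length; +x points to the nose, z up. Handle (black, ribbed) 34 wide x 28 high from x=-120 to 0 mm; neck (grey) 24 wide, z from 3 to 25 mm, from x=0 to 80; head (black) 34 x 28 from x=80 to 120. It starts with the handle in the holster and the head and most of the neck outside (from about x=22 on).
- reader_nose (a point): Centre of the window in the nose of the reader: x=120, y=0, z=14 mm in the reader's frame; it looks along the reader's +x. (Mind the reader's tail: a green vise stands nearer the robot at x=0.20 to 0.43, y=0.02 to 0.13 m, up to 0.1 m high.)
Things that resemble listed ones, but are neither listed nor needed, are in the scene too. Several things look just like the part: the one meant starts farthest from the robot's base.

How it is judged:
By the outcome, as a careful person would: the job done as asked, in the order asked, and still so for the second after the job is handed in, with the robot touching nothing.
It also fails if it takes over 72 s, if anything falls off the work surface, if the arm or the gripper's body presses on something with over 40 N, if the wrist force passes 120 N, or if a joint passes its speed limit or range.

## Working session

There is one attempt and no reset: what is moved stays moved. The work goes in short steps, Python scripts to look and compute and a tool call to move; the robot and the scene stay as the last step left them, time stands still between calls to the robot, and variables do not carry over. Pictures are saved under pics/ and viewed, at most 10 in all, crops included, and the job is handed in when it is done.

Besides the shell and the picture viewer there is one more tool, called as name(argument=value, ...), one argument or row to a line, values as JSON. servo_tool: Moves the arm, as the interface text tells. Its arguments: {"type":"object","properties":{"commands":{"type":"string"},"grip_force":{"type":"number"}},"required":["commands"]}

```bash
ls; mkdir -p pics; python3 - <<'E'
from bench import bot
import cv2,numpy as np
s=bot.get_state();print(s['time'],s['position'],s['eef_rot'])
for c in("scene","top"):
    p,d=bot.read_camera(c);cv2.imwrite(f'pics/{c}0.png',p);np.save(f'pics/{c}d.npy',d)
    i=bot.camera_info(c);print(c,i)
    for t in("guard","sash","sash_grip","part","code_plate","holster","reader"):
        try:
            for o in bot.outline_of(t,c):print(c,t,round(o['confidence'],2),o['bbox'])
        except Exception as e:print(t,e)
print(bot.get_state()['time'])
E
```

```text
pics
0.0 [141.07925124 608.27209998 254.91413445] [[-9.74172294e-01  2.25805811e-01 -2.77684193e-04]
 [ 2.25805943e-01  9.74170674e-01 -1.78180678e-03]
 [-1.31830527e-04 -1.79848954e-03 -9.99998374e-01]]
scene {'K': array([[392.05571791,   0.        , 277.87276586],
       [  0.        , 392.05571791, 207.65441979],
       [  0.        ,   0.        ,   1.        ]]), 'k1': -0.09087927977832472, 'view': array([[ 4.71172129e-01, -8.81942022e-01,  1.32323280e-02,
        -2.89508499e+02],
       [-6.57659163e-01, -3.61268333e-01, -6.61036775e-01,
         4.99539228e+02],
       [ 5.87776531e-01,  3.02759743e-01, -7.50236821e-01,
         5.76492736e+02],
       [ 0.00000000e+00,  0.00000000e+00,  0.00000000e+00,
         1.00000000e+00]])}
scene guard 0.78 [149.2, 119.8, 266.1, 224.2]
scene sash 0.65 [158.0, 153.1, 220.8, 214.6]
scene sash_grip 0.66 [156.6, 155.6, 225.9, 216.2]
scene part 0.76 [175.5, 235.1, 209.4, 280.5]
scene part 0.59 [206.4, 148.0, 237.7, 175.8]
scene code_plate 0.95 [210.5, 147.8, 236.2, 180.3]
scene code_plate 0.68 [174.4, 239.1, 211.4, 281.5]
scene code_plate 0
[... 384 characters left out ...]
03,
         7.42294447e+00],
       [-9.82176427e-01, -2.83362911e-02, -1.85813133e-01,
         6.10041897e+02],
       [ 1.85885226e-01,  9.15291957e-05, -9.82571460e-01,
         9.14205581e+02],
       [ 0.00000000e+00,  0.00000000e+00,  0.00000000e+00,
         1.00000000e+00]])}
top guard 0.29 [136.1, 191.5, 225.6, 209.3]
top sash 0.84 [137.5, 192.0, 224.5, 208.8]
top sash_grip 0.91 [139.4, 191.3, 220.8, 207.5]
top part 0.62 [174.9, 144.6, 204.7, 169.3]
top part 0.59 [214.1, 263.4, 244.2, 279.7]
top code_plate 0.89 [212.4, 257.2, 244.5, 282.6]
top code_plate 0.79 [174.2, 142.8, 204.0, 167.0]
top holster 0.71 [353.5, 270.5, 420.8, 310.1]
top reader 0.84 [318.8, 261.4, 356.7, 281.8]
0.8
```

View pics/scene0.png

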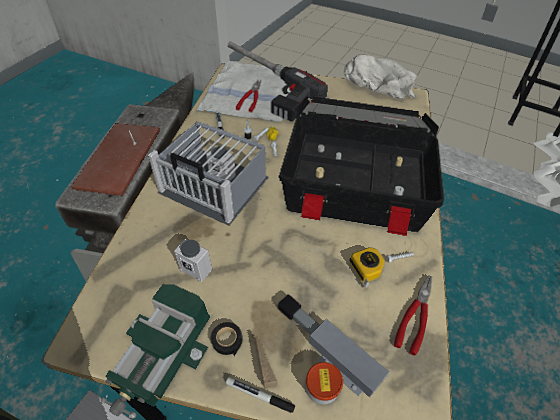

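View pics/top0.png

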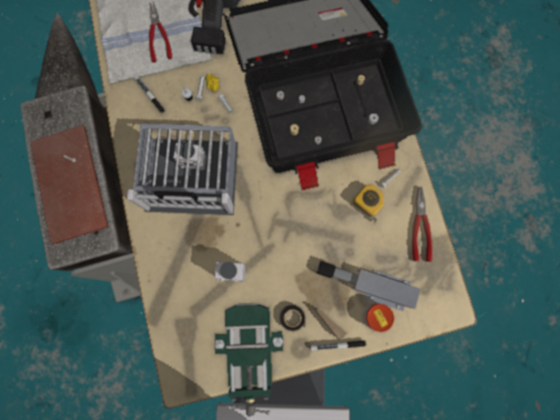

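The scene shows the guard with its sash at (205,170) and the part inside it. A look-alike part stands on the open bench at scene (193,257) / top (229,271), in front of the guard. Part candidates in the top view are (189,156) inside the guard and (229,271) on the bench. The one in the guard is farther from the base, so that is the one meant. Black handle bar is at scene (188,162). The holster is at top (387,290) with the reader's head at (326,268).

```bash
cat >h.py <<'E'
import numpy as np,cv2
from bench import bot
def und(px,i):
    K=i['K'];p=(np.atleast_2d(px).astype(float)-K[:2,2])/np.array([K[0,0],K[1,1]])
    q=p.copy()
    for _ in range(20): q=p/(1+i['k1']*(q**2).sum(1,keepdims=True))
    return q
def world(px,z,i):          # z = depth per pixel
    q=und(px,i);P=np.c_[q,np.ones(len(q))]*np.asarray(z,float).reshape(-1,1)
    V=i['view'];return (P-V[:3,3])@V[:3,:3]
def plane(px,h,i):          # intersect with world z=h
    q=und(px,i);V=i['view'];D=np.c_[q,np.ones(len(q))]@V[:3,:3];c=-V[:3,3]@V[:3,:3]
    return c+D*((h-c[2])/D[:,2])[:,None]
def proj(X,i):
    V=i['view'];c=np.atleast_2d(X)@V[:3,:3].T+V[:3,3];q=c[:,:2]/c[:,2:]
    q=q*(1+i['k1']*(q**2).sum(1,keepdims=True));return q*[i['K'][0,0],i['K'][1,1]]+i['K'][:2,2]
def cloud(d,i):
    v,u=np.nonzero(d>0);return np.c_[u,v],world(np.c_[u,v],d[v,u],i)
def rect(P):
    r=cv2.minAreaRect(P[:,:2].astype(np.float32));return np.round(r[0],1),np.round(r[1],1),round(r[2],1)
E
python3 - <<'E'
from h import *
for c in("top","scene"):
    i=bot.camera_info(c);d=np.load(f'pics/{c}d.npy');px,P=cloud(d,i)
    # guard region
    if c=="top": G=(px[:,0]>128)&(px[:,0]<240)&(px[:,1]>118)&(px[:,1]<216);H=(px[:,0]>310)&(px[:,0]<425)&(px[:,1]>255)&(px[:,1]<312);D=(px[:,0]>210)&(px[:,0]<250)&(px[:,1]>255)&(px[:,1]<285)
    else: G=(px[:,0]>145)&(px[:,0]<270)&(px[:,1]>115)&(px[:,1]<225);H=(px[:,0]>270)&(px[:,0]<390)&(px[:,1]>285)&(px[:,1]<400);D=(px[:,0]>170)&(px[:,0]<215)&(px[:,1]>230)&(px[:,1]<285)
    print(c,'bench z',np.median(P[(np.abs(P[:,2])<15),2]))
    g=P[G];print('hist z',np.histogram(g[:,2],bins=range(0,170,10))[0])
    m=g[g[:,2]>138];print('handle',len(m),m.mean(0).round(1),rect(m),m[:,2].max())
    m=g[(g[:,2]>128)&(g[:,2]<138)];
    m=g[(g[:,2]>105)&(g[:,2]<119)];print('roof',len(m),rect(m))
    h=P[H];m=h[(h[:,2]>34)&(h[:,2]<42)];print('holster top',len(m),rect(m),np.median(m[:,2]))
    m=h[(h[:,2]>10)&(h[:,2]<32)];print('rd',len(m),rect(m))
    e=P[D];m=e[(e[:,2]>70)];print('decoy',len(m),rect(m),m[:,2].max())
E
```

```text
top bench z -0.23923013664533888
hist z [4029  161  307  207  184  132  149  239  270  320  223 2304   87  109
    9  139]
handle 235 [628.5 253.4 158.2] (array([629.5, 253.6]), array([89. , 12.5]), 89.7) 164.09627269454063
roof 2399 (array([715.6, 252.5]), array([223.5, 194.9]), 89.8)
holster top 1401 (array([ 433.8, -201.1]), array([100.1, 248.5]), 1.3) 37.699482782661995
rd 569 (array([ 447.3, -202.8]), array([128.9, 267.6]), 4.0)
decoy 492 (array([469.5, 136.3]), array([64.5, 42.1]), 89.1) 93.84602978813507
scene bench z 0.5188895756419012
hist z [4439  383  439  360  326  326  301  355  402  383  383 1700  167  124
   30   94]
handle 220 [627.6 249.2 156.5] (array([629.1, 221. ]), array([153.9,  13.4]), 90.0) 164.22767534991127
roof 1852 (array([714.7, 252.7]), array([225.5, 196.4]), 89.4)
holster top 2647 (array([ 385.1, -230. ]), array([154.4, 161. ]), 73.4) 38.75029505482417
rd 1119 (array([ 450.7, -190.4]), array([238.9, 214. ]), 29.9)
decoy 541 (array([467.4, 134.8]), array([64.6, 43.7]), 87.8) 93.2583740676625
```

```bash
python3 - <<'E'
from h import *
for c in("top","scene"):
    i=bot.camera_info(c);p,_=bot.read_camera(c);d=np.load(f'pics/{c}d.npy');px,P=cloud(d,i)
    for t in("holster","reader"):
        o=bot.outline_of(t,c)
        if not o: print(c,t,'none');continue
        m=o[0]['mask'][px[:,1],px[:,0]];Q=P[m];z=Q[:,2]
        s=Q[(z>30)&(z<44)] if t=="holster" else Q[(z>12)&(z<34)]
        print(c,t,len(s),rect(s),s.mean(0).round(1))
    X=P[(P[:,0]>650)&(P[:,0]<810)&(P[:,1]>160)&(P[:,1]<345)]
    print(np.histogram(X[:,2],bins=range(60,130,5)))
    s=X[(X[:,2]>76)&(X[:,2]<86)];print('top face',len(s),rect(s),s.mean(0))
    s=X[(X[:,2]>88)&(X[:,2]<99)];print('boss',len(s),rect(s),s.mean(0))
    s=P[(abs(P[:,0]-629)<25)&(abs(P[:,1]-253)<60)&(P[:,2]>140)];print('handle',len(s),rect(s),np.percentile(s[:,2],[5,50,95]))
    b=[145,130,235,215] if 0 else None
    cr=p[115:225,125:275] if c=="scene" else p[112:222,120:245]
    cv2.imwrite(f'pics/{c}crop.png',cv2.resize(cr,None,fx=5,fy=5,interpolation=cv2.INTER_CUBIC))
E
```

```text
top holster 1323 (array([ 437.2, -245.7]), array([154.8,  50.7]), 73.0) [ 437.4 -244.9   37.5]
top reader 479 (array([ 474.7, -125.5]), array([100.1,  34.3]), 74.4) [ 475.2 -120.7   25.2]
(array([  20,   24,   18,   54,   96,   16,  140,   24,    0,   57, 1054,
        435,    3]), array([ 60,  65,  70,  75,  80,  85,  90,  95, 100, 105, 110, 115, 120,
       125]))
top face 148 (array([753.3, 250.4]), array([64.5, 43.4]), 84.0) [749.96005049 248.09994565  80.90015748]
boss 173 (array([753.9, 249.7]), array([36.4, 38.2]), 87.5) [753.40942346 250.44296962  93.06213174]
handle 230 (array([629.5, 254.1]), array([88.1, 12.5]), 89.7) [151.76269314 159.24130888 162.39727854]
scene holster 2156 (array([ 437.1, -245.8]), array([153.9,  52.1]), 73.5) [ 434.6 -248.    38.2]
scene reader 651 (array([ 473.6, -123.2]), array([94.8, 35.1]), 75.3) [ 471.5 -120.5   25.4]
(array([ 28,  20,  26,  32, 105,  14,  70,  31,   0,  29, 596, 397,   0]), array([ 60,  65,  70,  75,  80,  85,  90,  95, 100, 105, 110, 115, 120,
       125]))
top face 135 (array([755.6, 249.9]), array([66.4, 42.8]), 87.1) [748.67423708 243.53990975  81.67268605]
boss 107 (array([755.3, 251. ]), array([36.9, 36.8]), 6.9) [753.54906235 248.47163072  94.05728635]
handle 212 (array([629.5, 253. ]), array([12.8, 90. ]), 1.0) [143.69038034 159.24333218 162.99859477]
```

View pics/scenecrop.png

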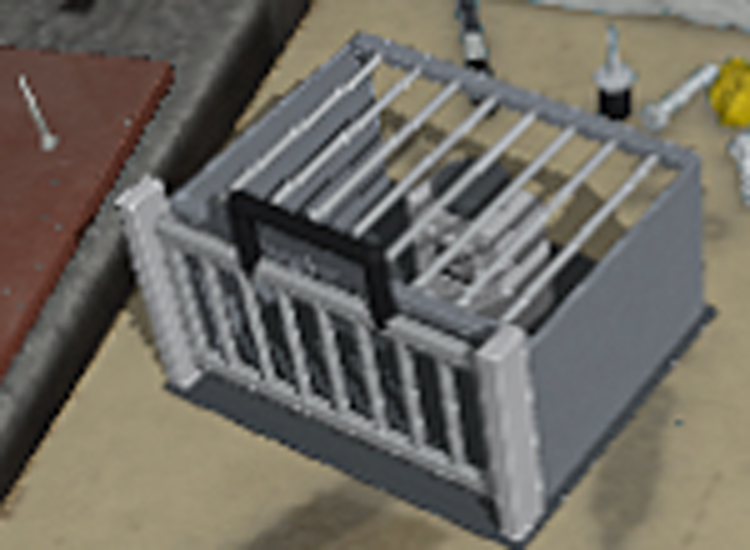

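The crop confirms the choice: the plated part stands inside the cage, and the black U handle sits on the sash in front of it. All heights are consistent: roof 115, part top about 82, holster 38 and handle about 154 mm, so the sash starts slightly raised.

```bash
cat >>h.py <<'E'
from scipy.spatial.transform import Rotation as Ro
def Rz(deg):  # tool down, tool x pointing along azimuth deg
    a=np.radians(deg);c,s=np.cos(a),np.sin(a);return np.array([[c,s,0],[s,-c,0],[0,0,-1.]])
def plan(*tg):
    s=bot.get_state();p=s['position'];R=s['eef_rot']
    print('t',round(s['time'],2),'pos',p.round(1),'xaz',np.degrees(np.arctan2(R[1,0],R[0,0])).round(1),'q',np.round(s['q'],2),'F',s['ft_force'].round(1),'w',round(s['grip_width'],1))
    for t,G in tg: print(t,'->',(R.T@(np.array(t)-p)).round(1),Ro.from_matrix(R.T@G).as_rotvec(degrees=True).round(1))
E
python3 -c "
from h import *
plan(((629.5,253.5,225),Rz(90)))"
```

```text
t 1.1 pos [141.1 608.9 255.7] xaz 166.9 q [-1.31  0.69 -0.19  1.57  0.16  0.9  -0.22] F [-1.1  0.3  0.5] w 88.0
(629.5, 253.5, 225) -> [-556.  -235.9   30.7] [ 0.  -0.  76.9]
```

servo_tool(
  commands="-556 -236 31 0 0 77 1;-556 -236 31 0 0 77 1;-556 -236 31 0 0 77 1;-556 -236 31 0 0 77 1;-556 -236 31 0 0 77 1;-556 -236 31 0 0 77 1;-556 -236 31 0 0 77 1;-556 -236 31 0 0 77 1",
  grip_force=30,
)

```text
time: 1.9
position: [465.5, 372.6, 235.4]
eef_rot: [[-0.137, 0.991, 0.0], [0.991, 0.137, 0.001], [0.001, 0.0, -1.0]]
ft_force: [0.4, 0.7, 0.2]
grip_width: 88.1
finger_force: 0.0
```

```bash
python3 -c "
from h import *
plan(((629.5,253.5,225),Rz(90)))"
```

```text
t 1.9 pos [465.5 372.6 235.4] xaz 97.9 q [-0.81  0.67  0.1   1.69 -0.09  0.78 -0.53] F [0.4 0.7 0.2] w 88.1
(629.5, 253.5, 225) -> [-140.4  146.1   10.3] [ 0.  -0.   7.9]
```

servo_tool(
  commands="-140 146 10 0 0 8 1;-140 146 10 0 0 8 1;-140 146 10 0 0 8 1;-140 146 10 0 0 8 1;-140 146 10 0 0 8 1;-140 146 10 0 0 8 1;-140 146 10 0 0 8 1",
)

```text
time: 2.6
position: [627.3, 257.7, 225.0]
eef_rot: [[-0.005, 1.0, -0.002], [1.0, 0.005, 0.001], [0.001, -0.002, -1.0]]
ft_force: [0.9, 0.4, 0.0]
grip_width: 88.1
finger_force: 0.0
```

```bash
python3 - <<'E'
from h import *
i=bot.camera_info('wrist');p,d=bot.read_camera('wrist');cv2.imwrite('pics/w1.png',p);np.save('pics/w1d.npy',d)
px,P=cloud(d,i)
s=P[(abs(P[:,0]-629)<25)&(abs(P[:,1]-253)<60)&(P[:,2]>140)&(P[:,2]<175)];print('handle',len(s),rect(s) if len(s) else 0,np.percentile(s[:,2],[5,50,95]) if len(s) else 0)
X=P[(P[:,0]>650)&(P[:,0]<810)&(P[:,1]>160)&(P[:,1]<345)]
s=X[(X[:,2]>76)&(X[:,2]<86)];print('top face',len(s),rect(s) if len(s) else 0)
plan(((629.5,253.5,154),Rz(90)))
E
```

```text
handle 2974 (array([631.5, 255.8]), array([90.5, 12.1]), 89.3) [157.65736389 161.63526445 163.19983515]
top face 1720 (array([754.5, 252.2]), array([64.2, 43.8]), 84.7)
t 2.65 pos [627.  258.3 225.2] xaz 90.4 q [-0.52  0.8   0.12  1.43 -0.11  0.92 -0.36] F [-0.1  0.1 -0.3] w 88.1
(629.5, 253.5, 154) -> [-4.9  2.6 71.2] [-0.1 -0.1  0.4]
```

View pics/w1.png

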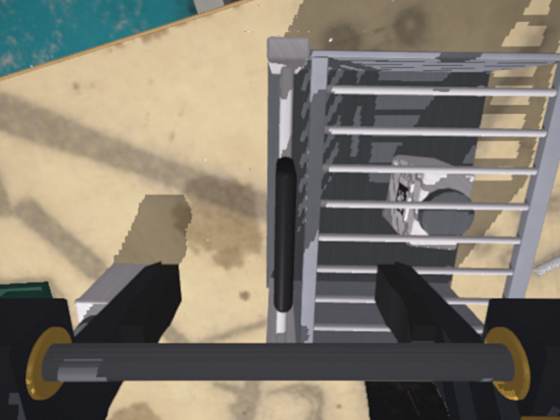

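The wrist view shows the black bar at column 284, between the fingers (middle about 279), with the part at (435,205) under the grille. Descending onto the bar.

servo_tool(
  commands="-3 4 30 0 0 0 1;-3 4 55 0 0 0 1;-3 4 70 0 0 0 1;-3 4 70 0 0 0 1;-3 4 70 0 0 0 0;-3 4 70 0 0 0 0;-3 4 70 0 0 0 0;-3 4 70 0 0 0 0",
  grip_force=30,
)

```text
time: 3.45
position: [633.0, 253.2, 156.2]
eef_rot: [[-0.003, 1.0, 0.001], [1.0, 0.003, 0.001], [0.001, 0.001, -1.0]]
ft_force: [-1.2, -0.1, 0.8]
grip_width: 58.1
finger_force: 0.0
```

servo_tool(
  commands="0 -1 0 0 0 0 0;0 -1 0 0 0 0 0;0 -1 0 0 0 0 0;0 -1 0 0 0 0 0;0 -1 0 0 0 0 0;0 -1 0 0 0 0 0;0 -1 0 0 0 0 0;0 -1 0 0 0 0 0",
)

```text
time: 4.25
position: [631.1, 253.0, 155.1]
eef_rot: [[-0.003, 1.0, -0.001], [1.0, 0.003, -0.0], [-0.0, -0.001, -1.0]]
ft_force: [-1.1, 0.2, 0.7]
grip_width: 10.2
finger_force: 29.7
```

servo_tool(
  commands="0 0 -10 0 0 0 0;0 0 -25 0 0 0 0;0 0 -40 0 0 0 0;0 0 -55 0 0 0 0;0 0 -70 0 0 0 0;0 0 -80 0 0 0 0;0 0 -86 0 0 0 0;0 0 -89 0 0 0 0",
)

```text
time: 5.05
position: [631.1, 253.0, 244.6]
eef_rot: [[-0.003, 1.0, -0.001], [1.0, 0.003, -0.0], [-0.0, -0.001, -1.0]]
ft_force: [0.4, 1.9, -15.9]
grip_width: 10.2
finger_force: 30.6
```

servo_tool(
  commands="0 0 -1 0 0 0 0;0 0 -2 0 0 0 0;0 0 -3 0 0 0 0;0 0 -4 0 0 0 0;0 0 -4 0 0 0 0",
)

```text
time: 5.55
position: [631.0, 253.0, 244.9]
eef_rot: [[-0.004, 1.0, -0.003], [1.0, 0.004, -0.001], [-0.001, -0.003, -1.0]]
ft_force: [5.7, 2.9, -26.1]
grip_width: 10.7
finger_force: 30.8
```

servo_tool(
  commands="0 0 4 0 0 0 0;0 0 4 0 0 0 1;0 0 4 0 0 0 1;0 0 4 0 0 0 1;0 0 4 0 0 0 1;0 0 -25 0 0 0 1;0 0 -55 0 0 0 1;0 0 -65 0 0 0 1",
)

```text
time: 6.35
position: [633.4, 253.5, 317.1]
eef_rot: [[-0.003, 1.0, 0.007], [1.0, 0.003, 0.003], [0.003, 0.007, -1.0]]
ft_force: [-0.1, 0.6, -0.1]
grip_width: 64.3
finger_force: 0.0
```

```bash
python3 - <<'E'
from h import *
a=np.radians(74);u=np.array([np.cos(a),np.sin(a)]);g=np.array([454,-192])+50*u;print(g)
for c in('scene','top'):
    p,d=bot.read_camera(c);i=bot.camera_info(c);px,P=cloud(d,i)
    s=P[(abs(P[:,0]-630)<15)&(abs(P[:,1]-254)<38)&(P[:,2]>200)&(P[:,2]<275)];print(c,len(s),np.percentile(s[:,2],[50,95]) if len(s) else 0)
plan(((*g,130),Rz(74)),((*g,300),Rz(74)))
E
```

```text
[ 467.78186779 -143.9369152 ]
scene 339 [237.43472557 251.06309015]
top 245 [247.16807159 251.17147308]
t 6.45 pos [632.6 253.3 315.2] xaz 90.2 q [-0.52  0.72  0.14  1.31 -0.1   1.12 -0.37] F [-0.5  0.2  0.5] w 72.2
(np.float64(467.78186779084996), np.float64(-143.93691520308406), 130) -> [-397.  -166.9  183.8] [ 0.2 -0.1 16.2]
(np.float64(467.78186779084996), np.float64(-143.93691520308406), 300) -> [-396.7 -166.2   13.8] [ 0.2 -0.1 16.2]
```

Sash verified fully up (bar at about 245 mm). Going to the reader.

servo_tool(
  commands="-397 -166 30 0 0 16 1;-397 -166 60 0 0 16 1;-397 -166 90 0 0 16 1;-397 -166 120 0 0 16 1;-397 -166 150 0 0 16 1;-397 -166 150 0 0 16 1;-397 -166 150 0 0 16 1;-397 -166 150 0 0 16 1",
)

```text
time: 7.25
position: [485.8, -95.5, 187.2]
eef_rot: [[0.272, 0.962, -0.002], [0.962, -0.272, 0.0], [-0.0, -0.002, -1.0]]
ft_force: [1.7, -0.5, -0.1]
grip_width: 88.4
finger_force: 0.0
```

servo_tool(
  commands="0 0 0 0 0 0 1;0 0 0 0 0 0 1;0 0 0 0 0 0 1",
)

```text
time: 7.55
position: [488.2, -92.9, 188.6]
eef_rot: [[0.27, 0.963, 0.0], [0.963, -0.27, 0.001], [0.001, -0.0, -1.0]]
ft_force: [0.3, 0.3, 0.9]
grip_width: 88.2
finger_force: 0.0
```

```bash
python3 - <<'E'
from h import *
i=bot.camera_info('wrist');p,d=bot.read_camera('wrist');cv2.imwrite('pics/w2.png',p)
px,P=cloud(d,i)
o=bot.outline_of('reader','wrist')
for k in o:
    m=k['mask'][px[:,1],px[:,0]];Q=P[m];s=Q[(Q[:,2]>10)&(Q[:,2]<34)];print(k['confidence'],k['bbox'],len(s),rect(s),np.percentile(s[:,2],[5,50,95]))
plan(((468,-144,22),Rz(74)))
E
```

```text
0.65 [249.9, 177.5, 294.7, 293.6] 3650 (array([ 473.9, -127.7]), array([105. ,  33.4]), 73.1) [23.31115299 26.81704564 29.75687133]
t 7.65 pos [488.6 -92.5 189. ] xaz 74.4 q [ 0.03  0.64  0.11  2.02 -0.14  0.49 -0.03] F [0.3 0.1 0.4] w 88.0
(468, -144, 22) -> [-55.4  -6.1 167. ] [ 0.  -0.1  0.4]
```

View pics/w2.png

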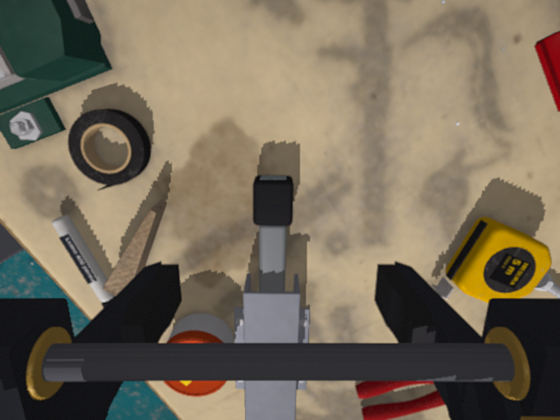

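The wrist view shows the head at (273,200), the neck at (272,255) and the holster mouth at row 290. The fingers' path on both sides of the neck is clear.

servo_tool(
  commands="-28 -3 40 0 0 0 1;-54 -6 80 0 0 0 1;-54 -6 120 0 0 0 1;-54 -6 145 0 0 0 1;-54 -6 160 0 0 0 1;-54 -6 167 0 0 0 1;-54 -6 167 0 0 0 0;-54 -6 167 0 0 0 0",
  grip_force=30,
)

```text
time: 8.45
position: [468.0, -144.2, 22.6]
eef_rot: [[0.271, 0.962, 0.001], [0.962, -0.271, -0.0], [0.0, 0.001, -1.0]]
ft_force: [0.2, -0.6, -0.3]
grip_width: 74.3
finger_force: 0.0
```

servo_tool(
  commands="0 0 0 0 0 0 0;0 0 0 0 0 0 0;0 0 0 0 0 0 0;0 0 0 0 0 0 0;0 0 0 0 0 0 0;0 0 0 0 0 0 0;0 0 0 0 0 0 0;0 0 0 0 0 0 0",
)

```text
time: 9.25
position: [467.4, -144.7, 21.9]
eef_rot: [[0.273, 0.962, 0.0], [0.962, -0.273, -0.0], [0.0, 0.0, -1.0]]
ft_force: [0.1, -0.5, 0.7]
grip_width: 24.0
finger_force: 30.0
```

```bash
python3 - <<'E'
from h import *
plan(((620,10,30),Rz(0)))
E
```

```text
t 9.25 pos [ 467.4 -144.7   21.9] xaz 74.2 q [ 0.2   0.95  0.01  2.11 -0.15  0.08  0.08] F [ 0.1 -0.5  0.7] w 24.0
(620, 10, 30) -> [190.5 104.7  -8. ] [ 0.  -0.  74.2]
```

servo_tool(
  commands="10 0 0 0 0 0 0;30 0 -1 0 0 0 0;55 0 -1 0 0 0 0;80 0 -1 0 0 0 0;105 0 -1 0 0 0 0;130 0 -1 0 0 0 0;150 0 -1 0 0 0 0;155 0 -1 0 0 0 0",
  grip_force=50,
)

```text
time: 10.05
position: [509.8, 8.7, 22.6]
eef_rot: [[0.267, 0.964, 0.0], [0.964, -0.267, 0.003], [0.003, -0.001, -1.0]]
ft_force: [0.3, -0.4, -2.7]
grip_width: 23.5
finger_force: 50.0
```

```bash
python3 - <<'E'
from h import *
plan(((620,10,40),Rz(-2)))
E
```

```text
t 10.05 pos [509.8   8.7  22.6] xaz 74.5 q [-0.13  0.96  0.05  2.05 -0.29  0.14 -0.09] F [ 0.3 -0.4 -2.7] w 23.5
(620, 10, 40) -> [ 30.8 105.8 -17.4] [-0.1 -0.1 76.5]
```

servo_tool(
  commands="0 0 -10 0 0 0 0;0 10 -17 0 0 6 0;10 30 -17 0 0 14 0;15 50 -17 0 0 22 0;20 70 -17 0 0 30 0;25 85 -17 0 0 38 0;30 100 -17 0 0 46 0;31 106 -17 0 0 54 0",
)

```text
time: 10.85
position: [621.2, 3.9, 40.6]
eef_rot: [[0.941, 0.338, 0.002], [0.338, -0.941, -0.0], [0.002, 0.001, -1.0]]
ft_force: [-0.0, 0.4, -2.7]
grip_width: 23.3
finger_force: 50.0
```

servo_tool(
  commands="0 0 0 0 0 8 0;0 0 0 0 0 16 0;0 0 0 0 0 22 0;0 0 0 0 0 22 0;0 0 8 0 0 22 0;0 0 12 0 0 22 0;0 0 15 0 0 22 0;0 0 16 0 0 22 0",
)

```text
time: 11.65
position: [619.5, 5.3, 23.3]
eef_rot: [[1.0, -0.031, -0.001], [-0.031, -1.0, 0.0], [-0.001, -0.0, -1.0]]
ft_force: [0.2, 1.3, -1.9]
grip_width: 23.6
finger_force: 50.0
```

```bash
python3 - <<'E'
from h import *
plan(((620,10,22),Rz(-2)))
E
```

```text
t 11.65 pos [619.5   5.3  23.3] xaz -1.8 q [-0.32  1.07  0.44  1.72 -0.81  0.54 -0.97] F [ 0.2  1.3 -1.9] w 23.6
(620, 10, 22) -> [ 0.4 -4.7  1.3] [-0.   0.1  0.2]
```

servo_tool(
  commands="0 0 1 0 0 0 0;0 0 2 0 0 0 0;0 0 2 0 0 0 0.6;0 0 2 0 0 0 0.8;0 0 2 0 0 0 0.9;0 0 2 0 0 0 1;-5 0 -40 0 0 0 1;-40 0 -80 0 0 0 1",
)

```text
time: 12.45
position: [584.7, 6.3, 102.1]
eef_rot: [[1.0, -0.03, 0.004], [-0.03, -1.0, -0.001], [0.004, 0.001, -1.0]]
ft_force: [0.2, -0.1, 0.8]
grip_width: 69.3
finger_force: 0.0
```

servo_tool(
  commands="-50 0 -50 0 0 0 1;-80 0 -80 0 0 0 1;-80 0 -80 0 0 0 1;-80 0 -80 0 0 0 1",
)

```text
time: 12.85
position: [501.8, 9.3, 182.9]
eef_rot: [[0.999, -0.032, 0.002], [-0.032, -0.999, 0.001], [0.002, -0.001, -1.0]]
ft_force: [0.4, 0.5, -0.5]
grip_width: 88.1
finger_force: 0.0
```

```bash
python3 - <<'E'
from h import *
a=bot.camera_info('wrist');p,d=bot.read_camera('wrist');cv2.imwrite('pics/w3.png',p)
_,dt=bot.read_camera('top');_,ds=bot.read_camera('scene')
for n,dd,i in(('w',d,a),('t',dt,bot.camera_info('top')),('s',ds,bot.camera_info('scene'))):
    px,P=cloud(dd,i);s=P[(P[:,0]>430)&(P[:,0]<720)&(abs(P[:,1]-8)<45)&(P[:,2]>12)&(P[:,2]<36)]
    if len(s)>20: print(n,len(s),rect(s),np.percentile(s[:,2],[5,50,95]))
plan(((530,8,22),Rz(-2)))
E
```

```text
w 9589 (array([548.7,   8.3]), array([ 34.6, 195.5]), 88.0) [24.22055794 27.95993711 29.94396725]
t 74 (array([674.5,   2.8]), array([28.9, 30.8]), 0.7) [23.85813688 26.99273896 29.79373224]
s 949 (array([567.4,   7.3]), array([ 36.4, 239.6]), 88.5) [14.66869021 27.16925214 29.9444435 ]
t 13.0 pos [503.3   9.4 180.6] xaz -1.7 q [-0.45  0.73  0.57  2.03 -0.7   0.59 -0.99] F [-0.1  0.2  0.5] w 88.2
(530, 8, 22) -> [ 26.7   0.6 158.6] [ 0.  -0.   0.3]
```

View pics/w3.png

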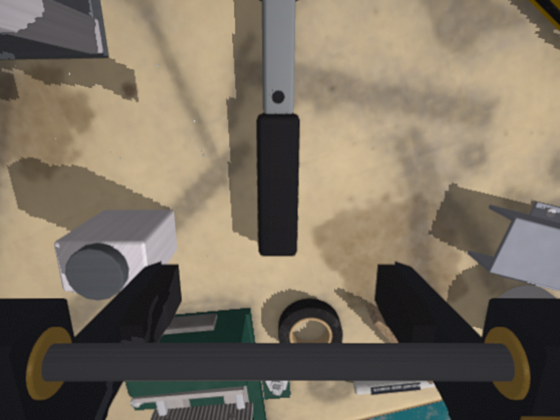

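Wrist view: the reader lies flat, handle at (278,185), tail at row 255, with clear space for both fingers.

servo_tool(
  commands="15 0 50 0 0 0 1;30 0 95 0 0 0 1;30 0 130 0 0 0 1;30 0 150 0 0 0 1;30 0 159 0 0 0 1;30 0 160 0 0 0 0;30 0 160 0 0 0 0;30 0 160 0 0 0 0",
  grip_force=50,
)

```text
time: 13.8
position: [532.8, 8.1, 22.4]
eef_rot: [[1.0, -0.031, 0.002], [-0.031, -1.0, -0.0], [0.002, 0.0, -1.0]]
ft_force: [-0.1, -0.4, -0.1]
grip_width: 66.3
finger_force: 0.0
```

servo_tool(
  commands="0 0 0 0 0 0 0;0 0 0 0 0 0 0;0 0 0 0 0 0 0;0 0 0 0 0 0 0;0 0 0 0 0 0 0;0 0 0 0 0 0 0",
)

```text
time: 14.4
position: [532.1, 8.3, 21.8]
eef_rot: [[1.0, -0.032, 0.0], [-0.032, -1.0, 0.0], [0.0, -0.0, -1.0]]
ft_force: [-0.9, 0.6, 4.0]
grip_width: 33.8
finger_force: 50.0
```

```bash
python3 - <<'E'
from h import *
plan(((440,253,160),Rz(-5)))
E
```

```text
t 14.4 pos [532.1   8.3  21.8] xaz -1.8 q [-0.26  0.99  0.27  1.99 -0.91  0.28 -0.83] F [-0.9  0.6  4. ] w 33.8
(440, 253, 160) -> [ -99.7 -241.7 -138.2] [-0.  -0.   3.2]
```

servo_tool(
  commands="0 0 -20 0 0 0 0;-10 0 -60 0 0 0 0;-40 0 -100 0 0 0 0;-80 -10 -138 0 0 0 0;-100 -50 -138 0 0 0 0;-100 -90 -138 0 0 1 0;-100 -130 -138 0 0 2 0;-100 -170 -138 0 0 3 0",
)

```text
time: 15.2
position: [436.8, 182.9, 159.5]
eef_rot: [[0.996, -0.084, -0.001], [-0.084, -0.996, 0.0], [-0.001, -0.0, -1.0]]
ft_force: [1.4, -0.4, -3.1]
grip_width: 33.8
finger_force: 50.0
```

servo_tool(
  commands="0 -40 0 0 0 0 0;0 -72 0 0 0 0 0;0 -72 0 0 0 0 0;0 -72 0 0 0 0 0;0 -72 0 0 0 0 0",
)

```text
time: 15.7
position: [443.1, 251.6, 159.4]
eef_rot: [[0.996, -0.085, -0.001], [-0.085, -0.996, -0.001], [-0.001, 0.001, -1.0]]
ft_force: [-0.4, 0.1, -2.5]
grip_width: 33.7
finger_force: 50.0
```

```bash
python3 - <<'E'
from h import *
i=bot.camera_info('wrist');p,d=bot.read_camera('wrist');cv2.imwrite('pics/w4.png',p)
np.savez('pics/w4.npz',d=d,K=i['K'],k1=i['k1'],view=i['view'])
for c in('wrist','scene'):
    if c!='wrist':_,d=bot.read_camera(c)
    i=bot.camera_info(c);px,P=cloud(d,i)
    for o in bot.outline_of('code_plate',c):print(c,'plate',round(o['confidence'],2),o['bbox'])
    X=P[(P[:,0]>650)&(P[:,0]<810)&(P[:,1]>165)&(P[:,1]<340)]
    for lo,hi in((76,86),(20,74)):
        s=X[(X[:,2]>lo)&(X[:,2]<hi)];print(c,lo,len(s),rect(s) if len(s)>5 else 0)
    # reader in the hand
    s=bot.get_state()
plan(((440,253,58),Rz(-5)))
E
```

```text
wrist plate 0.74 [378.6, 124.2, 529.4, 212.5]
wrist 76 0 0
wrist 20 0 0
scene plate 0.65 [174.1, 236.4, 212.7, 283.9]
scene plate 0.63 [213.4, 147.0, 234.5, 178.5]
scene 76 94 (array([758.3, 250.9]), array([69.5, 41.8]), 75.8)
scene 20 187 (array([740.4, 246. ]), array([35. , 71.1]), 23.5)
t 15.9 pos [443.5 251.9 159.6] xaz -4.9 q [-0.97  0.79  0.63  2.02 -0.83  0.6  -1.42] F [ 0.3 -0.2 -2.3] w 33.5
(440, 253, 58) -> [ -3.6  -0.9 101.6] [0.  0.  0.1]
```

View pics/w4.png

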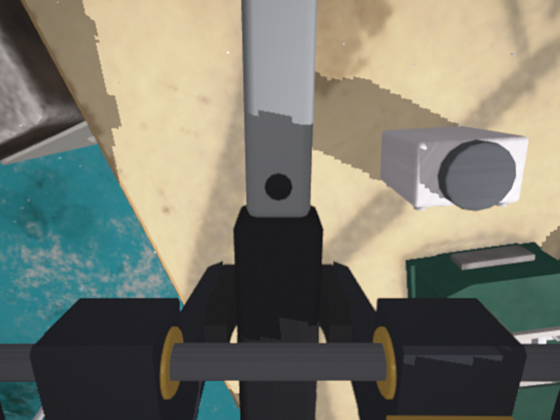

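The wrist view shows only the reader in the hand, with the look-alike at (455,170). The guard is out of frame, so I use the agreeing part fits: centre about (755,251), yaw about -5.5°.

```bash
python3 - <<'E'
from h import *
i=bot.camera_info('top');d=np.load('pics/topd.npy');px,P=cloud(d,i)
X=P[(P[:,0]>700)&(P[:,0]<800)&(P[:,1]>200)&(P[:,1]<300)]
for lo,hi in((78,86),(79,84)):
  s=X[(X[:,2]>lo)&(X[:,2]<hi)];print(len(s),rect(s))
# plate face from scene depth (first image)
i=bot.camera_info('scene');d=np.load('pics/scened.npy');px,P=cloud(d,i)
s=P[(P[:,0]>722)&(P[:,0]<745)&(P[:,1]>215)&(P[:,1]<290)&(P[:,2]>20)&(P[:,2]<76)]
if len(s)>10:
  A=np.c_[s[:,1],s[:,2],np.ones(len(s))];w=np.ones(len(s),bool)
  for _ in range(5):
    k=np.linalg.lstsq(A[w],s[w,0],rcond=None)[0];r=s[:,0]-A@k;w=abs(r)<3
  print('face',len(s),w.sum(),'yaw',-np.degrees(np.arctan(k[0])),'tilt',k[1],'x at (252,50)',k@[252,50,1], s[:,1].min(),s[:,1].max())
plan(((448,280.5,100),Rz(-5.5)),((448,280.5,57.8),Rz(-5.5)))
E
```

```text
134 (array([754.2, 250.6]), array([64.4, 40.6]), 85.7)
115 (array([753.8, 250.5]), array([63.7, 39.4]), 84.8)
face 210 182 yaw -5.021039749527117 tilt -0.01983033720675742 x at (252,50) 735.5366225006453 219.92886192653975 284.8797369347298
t 15.9 pos [443.5 251.9 159.6] xaz -4.9 q [-0.97  0.79  0.63  2.02 -0.83  0.6  -1.42] F [ 0.3 -0.2 -2.3] w 33.5
(448, 280.5, 100) -> [  2.  -28.9  59.6] [0.  0.  0.6]
(448, 280.5, 57.8) -> [  2.  -28.9 101.8] [0.  0.  0.6]
```

servo_tool(
  commands="2 -15 20 0 0 0 0;2 -29 45 0 0 0 0;2 -29 70 0 0 0 0;2 -29 90 0 0 0 0;2 -29 99 0 0 0 0;2 -29 102 0 0 0 0;2 -29 102 0 0 0 0",
)

```text
time: 16.6
position: [448.3, 281.3, 57.8]
eef_rot: [[0.996, -0.085, 0.0], [-0.085, -0.996, 0.0], [0.0, -0.0, -1.0]]
ft_force: [-0.6, 0.2, -2.1]
grip_width: 33.8
finger_force: 50.0
```

```bash
python3 - <<'E'
from h import *
plan(((547,270.5,57.8),Rz(-5.2)))
for c in('scene','top'):
    _,d=bot.read_camera(c);i=bot.camera_info(c);px,P=cloud(d,i)
    for o in bot.outline_of('reader',c)[:2]:
        m=o['mask'][px[:,1],px[:,0]];Q=P[m];s=Q[(Q[:,2]>52)&(Q[:,2]<72)];print(c,o['confidence'],len(s),rect(s) if len(s)>5 else 0,np.percentile(s[:,2],[5,50,95]) if len(s)>5 else 0)
E
```

```text
t 16.6 pos [448.3 281.3  57.8] xaz -4.9 q [-0.88  0.94  0.39  2.   -0.95  0.39 -1.38] F [-0.6  0.2 -2.1] w 33.8
(547, 270.5, 57.8) -> [99.3  2.4  0.1] [-0.  -0.   0.3]
scene 0.55 824 (array([484.2, 276.5]), array([ 36.5, 238.8]), 85.4) [54.18864269 62.75095902 65.71658684]
top 0.57 900 (array([486. , 276.2]), array([ 32.9, 239.2]), 84.6) [57.0209084  62.37523829 65.96205463]
```

servo_tool(
  commands="15 2 0 0 0 0 0;32 2.5 0 0 0 0 0;50 2.5 0 0 0 0 0;66 2.5 0 0 0 0 0;80 2.5 0 0 0 0 0;90 2.5 0 0 0 0 0;96 2.5 0 0 0 0 0;98 2.5 0 0 0 0 0",
)

```text
time: 17.6
position: [545.6, 271.0, 57.6]
eef_rot: [[0.996, -0.084, 0.0], [-0.084, -0.996, 0.0], [0.0, -0.0, -1.0]]
ft_force: [0.1, 0.7, -1.8]
grip_width: 33.8
finger_force: 50.0
```

```bash
python3 - <<'E'
from h import *
plan()
p,d=bot.read_camera('scene');i=bot.camera_info('scene');px,P=cloud(d,i)
for c in('top','scene'):
    _,d=bot.read_camera(c);i=bot.camera_info(c);px,P=cloud(d,i)
    X=P[(P[:,0]>500)&(P[:,0]<725)&(abs(P[:,1]-262)<35)&(P[:,2]>54)&(P[:,2]<70)]
    X=X[(X[:,0]>640)|(X[:,0]<615)];print(c,len(X),rect(X),'nose x',np.percentile(X[:,0],[99,99.8]),np.median(X[X[:,0]>670][:,1]))
cv2.imwrite('pics/s5.png',cv2.resize(p[110:230,120:280],None,fx=5,fy=5,interpolation=cv2.INTER_CUBIC))
E
```

```text
t 17.6 pos [545.6 271.   57.6] xaz -4.8 q [-0.81  1.02  0.51  1.76 -0.84  0.59 -1.43] F [ 0.1  0.7 -1.8] w 33.8
top 376 (array([600.5, 264.6]), array([ 36.3, 201.3]), 85.1) nose x [699.98009076 700.81856402] 251.5012337588172
scene 299 (array([598.8, 256.3]), array([ 57. , 204.2]), 79.7) nose x [688.43475151 702.37018511] 258.5552568968788
```

View pics/s5.png

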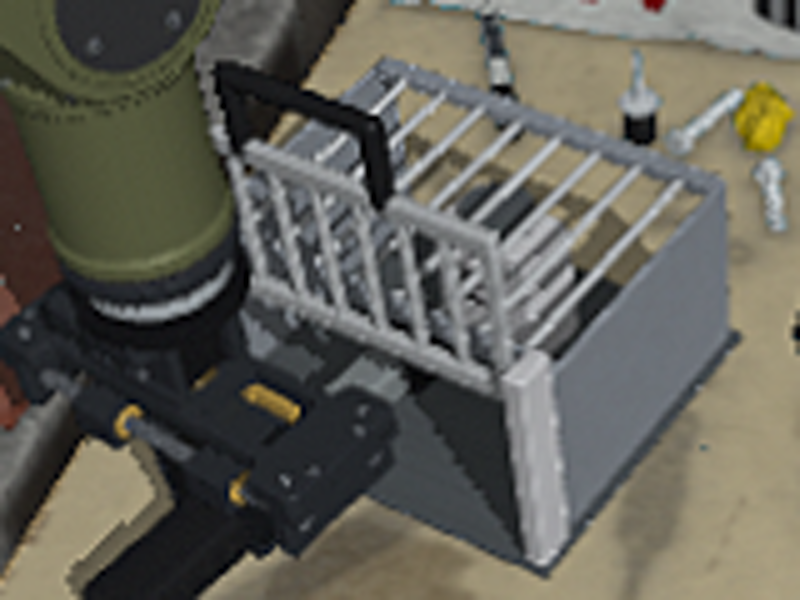

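The scene view shows the sash up and the reader reaching under it towards the part. The nose measures x about 701, y about 256, so it stands about 31 mm from the plate. Holding now.

servo_tool(
  commands="0.5 0.5 0 0 0 0 0;0.5 0.5 0 0 0 0 0;0.5 0.5 0 0 0 0 0;0.5 0.5 0 0 0 0 0;0.5 0.5 0 0 0 0 0;0.5 0.5 0 0 0 0 0;0.5 0.5 0 0 0 0 0;0.5 0.5 0 0 0 0 0",
)

```text
time: 18.55
position: [545.7, 270.5, 57.5]
eef_rot: [[0.996, -0.084, -0.0], [-0.084, -0.996, 0.0], [-0.0, -0.0, -1.0]]
ft_force: [-0.1, 0.8, -2.8]
grip_width: 33.5
finger_force: 50.0
```

servo_tool(
  commands="0 0 0 0 0 0 0;0 0 0 0 0 0 0;0 0 0 0 0 0 0;0 0 0 0 0 0 0;0 0 0 0 0 0 0;0 0 0 0 0 0 0;0 0 0 0 0 0 0;0 0 0 0 0 0 0",
)

```text
time: 19.35
position: [545.7, 270.5, 57.5]
eef_rot: [[0.996, -0.084, -0.0], [-0.084, -0.996, 0.0], [-0.0, -0.0, -1.0]]
ft_force: [-0.3, 0.4, -2.3]
grip_width: 33.6
finger_force: 50.0
```

servo_tool(
  commands="0 0 0 0 0 0 0;0 0 0 0 0 0 0;0 0 0 0 0 0 0;0 0 0 0 0 0 0;0 0 0 0 0 0 0;0 0 0 0 0 0 0;0 0 0 0 0 0 0;0 0 0 0 0 0 0",
)

```text
time: 20.15
position: [545.8, 270.5, 57.5]
eef_rot: [[0.996, -0.084, -0.0], [-0.084, -0.996, 0.0], [-0.0, -0.0, -1.0]]
ft_force: [-1.1, 0.9, -2.9]
grip_width: 33.4
finger_force: 50.0
```

servo_tool(
  commands="0 0 0 0 0 0 0;0 0 0 0 0 0 0;0 0 0 0 0 0 0;0 0 0 0 0 0 0;0 0 0 0 0 0 0;0 0 0 0 0 0 0;0 0 0 0 0 0 0;0 0 0 0 0 0 0",
)

```text
time: 20.95
position: [545.7, 270.5, 57.5]
eef_rot: [[0.996, -0.084, 0.0], [-0.084, -0.996, 0.0], [-0.0, -0.0, -1.0]]
ft_force: [0.2, 0.4, -3.0]
grip_width: 33.7
finger_force: 50.0
```

servo_tool(
  commands="-15 0 0 0 0 0 0;-35 0 0 0 0 0 0;-55 0 0 0 0 0 0;-75 0 0 0 0 0 0;-92 0 0 0 0 0 0;-98 0 0 0 0 0 0;-100 0 0 0 0 0 0;-100 0 0 0 0 0 0",
)

```text
time: 21.75
position: [447.1, 278.9, 57.7]
eef_rot: [[0.996, -0.084, 0.001], [-0.084, -0.996, 0.0], [0.001, -0.0, -1.0]]
ft_force: [0.8, -0.3, -1.7]
grip_width: 33.7
finger_force: 50.0
```

```bash
python3 - <<'E'
from h import *
plan(((440,253,160),Rz(-2)),((530,5,60),Rz(-2)))
E
```

```text
t 21.75 pos [447.1 278.9  57.7] xaz -4.8 q [-0.86  0.94  0.37  2.01 -0.93  0.37 -1.39] F [ 0.8 -0.3 -1.7] w 33.7
(440, 253, 160) -> [  -4.8   26.3 -102.3] [-0.  -0.1 -2.8]
(530, 5, 60) -> [105.7 265.9  -2.3] [-0.  -0.1 -2.8]
```

servo_tool(
  commands="-2 5 -40 0 0 0 0;-4 15 -80 0 0 0 0;-4 40 -102 0 0 0 0;-4 80 -102 0 0 0 0;-4 120 -102 0 0 0 0;-4 160 -102 0 0 -1 0;20 200 -102 0 0 -2 0;50 235 -102 0 0 -3 0",
)

```text
time: 22.55
position: [476.3, 37.8, 159.9]
eef_rot: [[0.999, -0.033, -0.001], [-0.033, -0.999, -0.0], [-0.001, 0.0, -1.0]]
ft_force: [1.0, 1.0, -1.7]
grip_width: 33.5
finger_force: 50.0
```

```bash
python3 - <<'E'
from h import *
plan(((530,5,22),Rz(-2)))
E
```

```text
t 22.55 pos [476.3  37.8 159.9] xaz -1.9 q [-0.45  0.72  0.46  2.11 -0.71  0.46 -1.04] F [ 1.   1.  -1.7] w 33.5
(530, 5, 22) -> [ 54.8  31.  137.9] [0.  0.  0.1]
```

servo_tool(
  commands="25 20 20 0 0 0 0;50 31 50 0 0 0 0;55 31 85 0 0 0 0;55 31 110 0 0 0 0;55 31 126 0 0 0 0;55 31 133 0 0 0 0;55 31 137 0 0 0 0;55 31 137 0 0 0 0",
)

```text
time: 23.35
position: [530.8, 7.4, 22.7]
eef_rot: [[0.999, -0.032, 0.001], [-0.032, -0.999, -0.0], [0.001, 0.0, -1.0]]
ft_force: [-0.1, -0.4, -1.6]
grip_width: 33.7
finger_force: 50.0
```

servo_tool(
  commands="0 0 0 0 0 0 0;0 0 0.5 0 0 0 0.5;0 0 0.5 0 0 0 0.6;0 0 0.5 0 0 0 0.8;0 0 0.5 0 0 0 1;0 0 0.5 0 0 0 1;0 0 -25 0 0 0 1;0 0 -60 0 0 0 1",
)

```text
time: 24.15
position: [529.0, 7.8, 82.0]
eef_rot: [[0.999, -0.032, -0.004], [-0.032, -0.999, 0.0], [-0.004, -0.0, -1.0]]
ft_force: [1.3, -0.0, 0.2]
grip_width: 87.0
finger_force: 0.0
```

servo_tool(
  commands="0 0 -40 0 0 0 1;0 0 -80 0 0 0 1;0 0 -100 0 0 0 1;0 0 -100 0 0 0 1;0 0 -100 0 0 0 1",
)

```text
time: 24.65
position: [530.1, 8.2, 182.4]
eef_rot: [[1.0, -0.031, 0.0], [-0.031, -1.0, 0.001], [0.0, -0.001, -1.0]]
ft_force: [-0.4, -0.2, -0.3]
grip_width: 88.4
finger_force: 0.0
```

```bash
python3 - <<'E'
from h import *
plan()
for c in('scene','top'):
    p,d=bot.read_camera(c);i=bot.camera_info(c);px,P=cloud(d,i)
    s=P[(P[:,0]>430)&(P[:,0]<720)&(abs(P[:,1]-5)<45)&(P[:,2]>12)&(P[:,2]<36)];print(c,len(s),rect(s),np.percentile(s[:,2],[5,50,95]))
    s=P[(abs(P[:,0]-630)<15)&(abs(P[:,1]-254)<38)&(P[:,2]>200)&(P[:,2]<275)];print('sash top',np.percentile(s[:,2],[50,95]))
    if c=='scene':cv2.imwrite('pics/end.png',p)
E
```

```text
t 24.65 pos [530.1   8.2 182.4] xaz -1.8 q [-0.42  0.75  0.54  1.95 -0.64  0.63 -1.06] F [-0.4 -0.2 -0.3] w 88.4
scene 1098 (array([564.7,   6.7]), array([ 36.4, 237.4]), 88.7) [15.6487488  26.81374337 29.90815894]
sash top [237.1527327  250.97303618]
top 16 (array([457.6,  -4.8]), array([ 6.7, 19.9]), 65.1) [19.85023643 26.2272429  29.42261049]
sash top [246.91602196 251.0216916 ]
```

View pics/end.png

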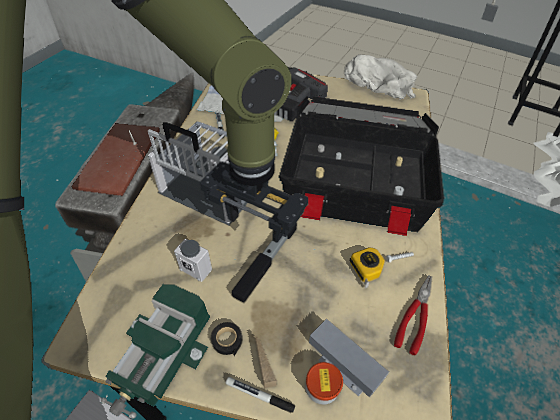

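The final view shows the reader flat on the bench with its handle at (258,275), the sash up at (195,155), and the gripper clear above.

```bash
python3 -c "
from bench import bot
print(bot.job_done())"
```

```text
the job is handed in; nothing more can be done
None
```

I handed the job in at about 25 s: sash fully up, reader nose held for over 2 s about 3 cm from the code plate (31 mm by the cameras) with no contact, and reader now lying flat on the bench outside the guard.

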